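# Make up a one-kilo tonewood bundle on the dial scale

### The job

Make up a one-kilo bundle of tonewood on the dial scale, starting from the maple billet that already lies on its pan: lift blanks out of the slanted rack and set them down gently on the pan until the red pointer comes to rest inside the green sector. The billet's weight is not known, so read the dial and choose the blanks that make up the difference. Keep the billet on the pan, leave the blanks you do not need standing in the rack, and do not disturb the other things on the bench.

Things in the scene. Friction and masses are not known exactly. Their poses are not given: they have to be found in the camera images.
- scale: Cream spring dial scale, fixed: body 210 x 200 mm, a steel pan on top (165 mm above the bench when empty), a sloping round dial, 132 mm across, on its +x side. Origin: underside centre, below the pan's centre. x towards the dial, z up. The pan rides level on a 400 N/m spring, sinking 24.5 mm per kg, and swings for about a second after a load.
- pan_top (a point): Centre of the pan's flat upper surface (moves down with the pan; axes as scale). The pan is 230 mm in x by 240 mm in y, with a rim 3 mm thick and 6 mm high round its edge.
- dial_center (a point): Centre of the dial, on its face, which slopes 45 deg and looks to the scale's +x and up. Black marks every 100 g, longer every 500 g; zero at the dial's upper edge; one full turn is 2 kg. A green sector marks 0.95 to 1.05 kg at the lower edge (half a turn from zero).
- scale_pointer (a joint): Angle of the red pointer, rad: 0 with the pan empty, growing clockwise (seen facing the dial) in proportion to the load, 3.1416 at 1 kg (so 3.1416 per kg). The green sector is 2.985 to 3.299.
- scale_pan (a joint): How far the pan has sunk from empty, m: 0.0245 per kg, bottom stop at 0.055.
- billet: Maple neck billet lying on the pan along its -y edge (about 78 mm from the pan centre, long side along x), 170 (x) x 60 (y) x 56 (z) mm, pale wood; origin at the centre of its underside. Its weight differs every time, about 320 to 510 g: read it from the dial.
- rack: Plywood rack, fixed, 150 (x) x 470 (y) mm, four slanted slots side by side along its y. Origin: underside centre, z up. In each slot a blank stands leaning 28 deg from vertical, top towards the rack's -y, its 110 mm side along the rack's x. Slot floors at y = -156, -52, 52, 156 mm, 35 mm above the bench; 56 mm between neighbours' faces.
- rack_slot (a point): Middle of the floor of the slot at the rack's y = -52 mm (axes as the rack). A slot's two boards follow the lean and reach 52 mm (under side) and 40 mm (upper side) up the blank, measured along it, with 8 mm of play in all; low rails close its ends. So a blank comes out along its own lean.
- spruce: Spruce blank, pale cream, 110 (x) x 36 (y, thickness) x 96 (z, height) mm, about 180 g (within 3 %). Origin: centre of its 110 x 36 underside, z along its height. Any of the four slots; too wide to grip but across its 36 mm thickness; the upper 44 mm stand free of the slot's boards.
- mahogany: Mahogany blank, warm orange-brown, 110 (x) x 36 (y, thickness) x 96 (z, height) mm, about 240 g (within 3 %). Origin: centre of its 110 x 36 underside, z along its height. Any of the four slots; too wide to grip but across its 36 mm thickness; the upper 44 mm stand free of the slot's boards.
- rosewood: Rosewood blank, dark chocolate brown, 110 (x) x 36 (y, thickness) x 96 (z, height) mm, about 300 g (within 3 %). Origin: centre of its 110 x 36 underside, z along its height. Any of the four slots; too wide to grip but across its 36 mm thickness; the upper 44 mm stand free of the slot's boards.
- ebony: Ebony blank, black, 110 (x) x 36 (y, thickness) x 96 (z, height) mm, about 420 g (within 3 %). Origin: centre of its 110 x 36 underside, z along its height. Any of the four slots; too wide to grip but across its 36 mm thickness; the upper 44 mm stand free of the slot's boards.
- wax_tin: Bystander: short yellow-banded tin, 72 mm across, 55 mm high; origin at its underside or centre.
- sanding_block: Bystander: cork sanding block on an orange pad, 110 x 64 x 36 mm; origin at its underside or centre.
- plane: Bystander: small steel hand plane with dark wooden knob and handle, 165 x 46 x 75 mm; origin at its underside or centre.
- chisel: Bystander: yellow-handled blade lying flat, 210 mm long; origin at its underside or centre.
- mallet: Bystander: wooden mallet lying on its side, head 70 x 125 x 76 mm; origin at its underside or centre.
- glue_jar: Bystander: jar with a red cap, 68 mm across, 95 mm high; origin at its underside or centre.
- brush: Bystander: flat brush lying down, 190 mm long; origin at its underside or centre.
Not all that is in view belongs to the job. Of the things like the spruce, leave any that is pink; of the rest the larger one is meant.

How it is judged:
At the end, for the whole second after the job is handed in: The pointer rests inside the green sector (1 kg +- 50 g: 2.985 to 3.299 rad) with the pan still; the billet and every blank taken lie or stand on the pan (their origins within its edges), all other blanks stand leaning in the rack's slots; everything is at rest (value of joint scale_pointer between 2.9846 and 3.2986 rad and velocity of joint scale_pan between -0.01 and 0.01 m/s and x of billet in the frame of pan_top between -0.12 and 0.12 m and y of billet in the frame of pan_top between -0.125 and 0.125 m and z of billet in the frame of pan_top between -0.005 and 0.16 m and ((x of spruce in the frame of pan_top between -0.12 and 0.12 m and y of spruce in the frame of pan_top between -0.125 and 0.125 m and z of spruce in the frame of pan_top between -0.005 and 0.16 m) or (x of spruce in the frame of rack between -0.03 and 0.03 m and y of spruce in the frame of rack between -0.2 and 0.2 m and z of spruce in the frame of rack between 0.02 and 0.055 m and angle between spruce's own z axis and vertical between 0.3 and 0.75 rad)) and ((x of mahogany in the frame of pan_top between -0.12 and 0.12 m and y of mahogany in the frame of pan_top between -0.125 and 0.125 m and z of mahogany in the frame of pan_top between -0.005 and 0.16 m) or (x of mahogany in the frame of rack between -0.03 and 0.03 m and y of mahogany in the frame of rack between -0.2 and 0.2 m and z of mahogany in the frame of rack between 0.02 and 0.055 m and angle between mahogany's own z axis and vertical between 0.3 and 0.75 rad)) and ((x of rosewood in the frame of pan_top between -0.12 and 0.12 m and y of rosewood in the frame of pan_top between -0.125 and 0.125 m and z of rosewood in the frame of pan_top between -0.005 and 0.16 m) or (x of rosewood in the frame of rack between -0.03 and 0.03 m and y of rosewood in the frame of rack between -0.2 and 0.2 m and z of rosewood in the frame of rack between 0.02 and 0.055 m and angle between rosewood's own z axis and vertical between 0.3 and 0.75 rad)) and ((x of ebony in the frame of pan_top between -0.12 and 0.12 m and y of ebony in the frame of pan_top between -0.125 and 0.125 m and z of ebony in the frame of pan_top between -0.005 and 0.16 m) or (x of ebony in the frame of rack between -0.03 and 0.03 m and y of ebony in the frame of rack between -0.2 and 0.2 m and z of ebony in the frame of rack between 0.02 and 0.055 m and angle between ebony's own z axis and vertical between 0.3 and 0.75 rad)) and linear speed of each of spruce, mahogany, rosewood, ebony below 0.02 m/s); the robot touches nothing.
It fails at once if the pan is jolted down: a blank dropped or pushed hard on to it (pan faster than 0.25 m/s) (velocity of joint scale_pan above 0.25 m/s).
It fails at once if a bystander is moved more than 30 mm (distance of any of wax_tin, sanding_block, plane, chisel, mallet, glue_jar, brush from where it was at the start of the episode above 0.03 m).
It also fails if it takes over 69 s, if anything falls off the work surface, if the arm or the gripper's body presses on something with over 40 N, if the wrist force passes 120 N, or if a joint passes its speed limit or range.

### The arm

A 6-joint arm with a two-finger parallel gripper is mounted at the origin on the work surface. World frame = base frame: x ahead of the robot, y to its left, z up, the work surface at z = 0. Lengths are in m, angles in rad, forces in N, time in s.
With the tool pointing down it reaches from about 0.3 to 0.875 m from the base axis. Payload 6.4 kg.
Tool frame: the origin (TCP) lies between the finger pads; the fingertips stand 17 mm ahead of it and the grasp point (between the pads) lies 2 mm behind it; x points along the fingers, y is the direction in which the jaws open and shut, and the axes are right-handed (so a half turn about x gives the same grasp; the last joint's range is limited). The gripper opens to 88 mm and grips with 3 to 60 N. Pads are 18 mm wide; open, the fingers measure 123 mm over their backs; the gripper's body (75 mm by 187 mm) begins 45 mm behind the grasp point.
Start: joints at [-1.509, 0.181, 1.607, -0, 1.354, -0.206], TCP at [0.152, -0.555, 0.256] pointing down, gripper open.
Joint ranges: [-2.99, 2.99], [-0.89, 2.07], [0.3, 2.58], [-1.14, 4.28], [0, 2.63], [-3.12, 3.12]. Speed limits (rad/s): [2.57, 2.57, 3.01, 3.14, 3.14, 3.14].

### API

Orientations are given as a unit quaternion [x, y, z, w].
In Python, from plant import r, eyes, ticket gives the robot as it stands.
- The arm moves only by the shell command python3 -m inch 'ROWS' [FORCE]. ROWS is JSON, a list that holds one entry, the list of rows, each a list of 7 numbers: the closure, from -1 (fully open) to 1 (shut), so that 0 is half open, then the shift along the tool's x, y, z normalised to -1 to 1, where 1 is 3 cm, then the turn, a rotation vector about the tool's x, y, z normalised to -1 to 1, where 1 is 10 degrees. In form: [[[claw, tx, ty, tz, rx, ry, rz], ...]]. A call has exactly 8 rows; each row shifts and turns the commanded pose from where the row before left it, along the tool's axes as they then stand; what a row does not reach is not made up. A row lasts 1/8 s, in which the tool goes at most 62.5 mm and 10.7 degrees, less where a joint would pass 70% of its speed; a pose out of reach is approached as far as the arm can. A call with a number of a shift or a turn outside -1 to 1 is refused whole. A call with a gripper value outside its range is refused whole. The fingers move at their own pace and stop on an object; FORCE is the grip in N (left out, the last holds). Time passes only in rows, so rows that do not move let the fingers close, or fill a call up. It gives the time, the measured TCP pose, the force and the opening at its end, in the units of the state.
- r.read_state(): the state, without advancing time (a new reading comes with each control period).
- eyes.capture(name): name is "side" or "top" or "wrist"; returns a dict with "color" (384x512x3 uint8, blue, green, red), "K" (3x3 intrinsics, pixels), "R" (3x3) and "t" (3): a world point X has camera coordinates R X + t. Camera axes: x right, y down, z forward; pixel columns grow to the right and rows downward; lengths in m; the calibration is good to about 2 mm. The wrist camera is an equidistant fisheye: a pixel r from the principal point sees the ray r / f radians off the axis. A picture is of the moment at which its call begins. There is no depth.
- ticket.close_job(): hands the job in, once; it reports no verdict.
Trained networks look in a picture, given as the dict that the camera call returned (one of the last four; its "shot" number tells which), for a name from the list of things; names that differ only in an ending like _2 or _b are one class to them, and where a whole thing is asked for, a point or a joint stands for the part that bears it (a point fixed in the world has none). Each returns a list of dicts, best first, with "p" (0 to 1); they miss things now and then, are a little off and sometimes report something else, mostly with a low value. They report only what shows in the picture. A call takes as long as a camera call. They do not tell look-alikes from the thing itself.
- eyes.outline_of(picture, thing): "mask" (384x512 bool, what is visible of it).
- eyes.place_of(picture, thing): "at" ([x, y, z] in m, in the coordinates of the camera as it stood for that picture, good to about 4 mm: a listed point, or the origin of a listed thing).
The state is a dict: "time": time; "joint_pos": joint angles; "joint_velocities": joint speeds; "joint_efforts": joint torques, N m; "tool_pos": TCP position; "ee_rot": TCP orientation; "wrist_force": force on the tool from outside, world axes, zero at the start; "ft_torque": the same for the moment, N m; "finger_gap": finger opening in m.
Only numpy, scipy, OpenCV 4.12 (cv2) and the standard library are available. Lean on these libraries where they do the work, as an engineer would, in place of code of your own. Each camera call takes 0.05 s, during which the arm holds its last target. There are 200 camera calls.

## Working session

There is one attempt and no reset: what is moved stays moved. The work goes in short steps, Python scripts to look and compute and a shell command to move; the robot and the scene stay as the last step left them, time stands still between calls to the robot, and variables do not carry over. Pictures are saved under pics/ and viewed, about 8 in all and at most 12, crops included, and the job is handed in when it is done.

```bash
ls; mkdir -p pics; python3 - <<'E'
from plant import r,eyes
import cv2,numpy as np
s=r.read_state();print(s['time'],s['tool_pos'],s['ee_rot'],s['finger_gap'])
P={n:eyes.capture(n) for n in('side','top')}
for n,p in P.items():
    cv2.imwrite(f'pics/{n}0.png',p['color'])
    print(n,p['K'].tolist(),p['R'].round(3).tolist(),p['t'].round(3).tolist())
    for th in ['scale','pan_top','dial_center','billet','rack','rack_slot','spruce','mahogany','rosewood','ebony','wax_tin','plane','mallet','glue_jar','sanding_block','chisel','brush']:
        for d in eyes.place_of(p,th)[:3]:
            X=p['R'].T@(np.array(d['at'])-p['t']); c=p['K']@np.array(d['at']); print(n,th,round(d['p'],2),X.round(3),(c[:2]/c[2]).round())
cv2.imwrite('pics/both.png',np.hstack([cv2.resize(P[n]['color'],(400,300)) for n in P]))
print(r.read_state()['time'])
E
```

```text
pics
0.0 [ 0.15211664 -0.55399421  0.25481969] [ 0.70082503  0.09499185 -0.70073444  0.09376604] 0.08821666858363207
side [[400.2896873329134, 0.0, 260.4061282115946], [0.0, 400.2896873329134, 187.50442612569177], [0.0, 0.0, 1.0]] [[-0.924, -0.381, -0.009], [-0.237, 0.592, -0.77], [0.299, -0.71, -0.638]] [0.52, 0.185, 1.347]
side scale 0.65 [ 0.486 -0.226 -0.005] [298. 173.]
side pan_top 0.93 [ 0.485 -0.228  0.154] [301. 140.]
side pan_top 0.4 [ 0.402 -0.531 -0.004] [336. 139.]
side dial_center 0.82 [ 0.645 -0.204  0.081] [260. 151.]
side billet 0.89 [ 0.494 -0.306  0.153] [305. 130.]
side rack 0.87 [ 0.524  0.299 -0.002] [236. 262.]
side rack_slot 0.56 [0.512 0.246 0.033] [246. 244.]
side rack_slot 0.35 [0.537 0.347 0.03 ] [225. 265.]
side rack_slot 0.25 [ 0.742  0.166 -0.   ] [197. 217.]
side spruce 0.66 [ 0.343 -0.04   0.011] [320. 207.]
side spruce 0.55 [0.512 0.242 0.035] [246. 243.]
side mahogany 0.86 [0.481 0.144 0.029] [266. 227.]
side rosewood 0.96 [0.537 0.346 0.032] [225. 264.]
side ebony 0.82 [0.56  0.449 0.034] [202. 287.]
side wax_tin 0.64 [0.745 0.165 0.002] [197. 216.
[... 1394 characters left out ...]
uce 0.55 [0.513 0.245 0.028] [218. 198.]
top rosewood 0.7 [0.536 0.348 0.027] [194. 193.]
top ebony 0.74 [0.561 0.447 0.027] [171. 187.]
top ebony 0.74 [ 0.699  0.046 -0.003] [264. 156.]
top ebony 0.71 [ 0.649 -0.197  0.08 ] [323. 164.]
top wax_tin 0.75 [0.746 0.167 0.002] [236. 145.]
top plane 0.79 [ 0.713  0.316 -0.004] [203. 153.]
top mallet 0.77 [ 0.774 -0.065  0.001] [290. 138.]
top glue_jar 0.82 [ 0.403 -0.536  0.002] [401. 223.]
top sanding_block 0.59 [ 0.701  0.045 -0.002] [265. 155.]
top chisel 0.72 [ 0.288  0.339 -0.002] [197. 251.]
top chisel 0.47 [0.513 0.246 0.032] [218. 198.]
top brush 0.84 [ 0.568 -0.514 -0.001] [394. 185.]
top brush 0.75 [ 0.713  0.317 -0.003] [202. 153.]
1.8
```

View pics/both.png

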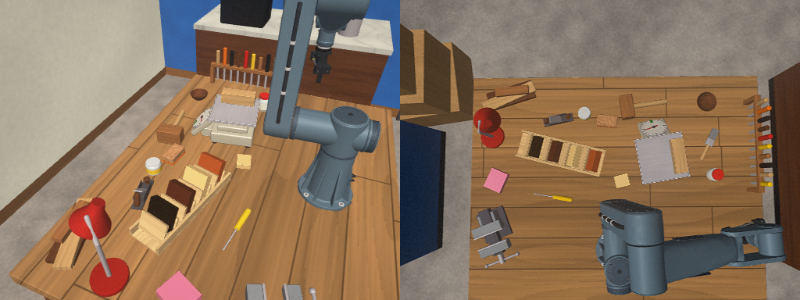

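```bash
python3 - <<'E'
import cv2,numpy as np
a=cv2.imread('pics/side0.png');
d=cv2.resize(a[125:185,225:305],(480,360),interpolation=cv2.INTER_CUBIC)
t=cv2.imread('pics/top0.png');e=cv2.resize(t[145:185,297:350],(318,240),interpolation=cv2.INTER_CUBIC)
o=np.zeros((590,800,3),np.uint8);o[:360,:480]=d;o[:240,482:800]=e
o[362:590,:304]=cv2.resize(a[190:304,184:336],(304,228))
o[362:590,310:310+380]=cv2.resize(t[150:264,95:285],(380,228))
cv2.imwrite('pics/crops.png',o)
E
```

```text
(no output)
```

View pics/crops.png

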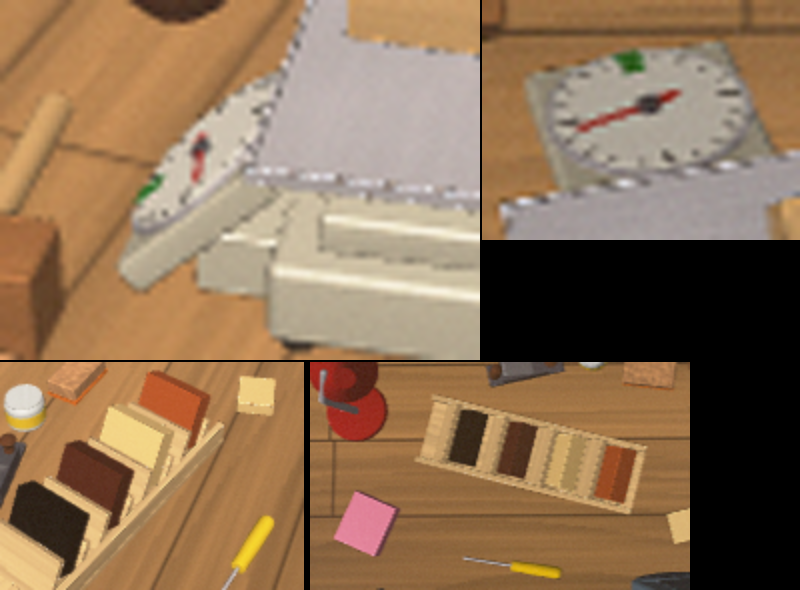

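```bash
cat > h.py <<'E'
from plant import r,eyes
import cv2,numpy as np
from scipy.spatial.transform import Rotation as Ro
# nominal scale/rack poses (refined by hand)
YS=np.arctan2(.025,.161); DC=np.array([.647,-.201,.080])
def axes(y): return Ro.from_euler('z',y).as_matrix()
def rectify(p,N=400,half=.08,DC=DC,y=YS):
    A=axes(y); right=A[:,1]; up=A@np.array([-.70711,0,.70711])
    q=[DC+half*(a*right+b*up) for a,b in((-1,1),(1,1),(1,-1),(-1,-1))]
    c=[p['K']@(p['R']@X+p['t']) for X in q]; src=np.float32([k[:2]/k[2] for k in c])
    M=cv2.getPerspectiveTransform(src,np.float32([[0,0],[N,0],[N,N],[0,N]]))
    return cv2.warpPerspective(p['color'],M,(N,N),flags=cv2.INTER_CUBIC)
E
python3 - <<'E'
from h import *
p=eyes.capture('top'); s=eyes.capture('side')
a=rectify(p);b=rectify(s)
for i in (a,b):
    hsv=cv2.cvtColor(i,cv2.COLOR_BGR2HSV)
    g=(hsv[...,0]>45)&(hsv[...,0]<75)&(hsv[...,1]>120); rd=((hsv[...,0]<8)|(hsv[...,0]>172))&(hsv[...,1]>120)
    for m in(g,rd):
        m[:60]=0;n,l,st,c=cv2.connectedComponentsWithStats(m.astype(np.uint8)); print([(st[k,4],c[k].round()) for k in range(1,n) if st[k,4]>60])
cv2.imwrite('pics/dial.png',np.hstack([a,b]))
# pan edges: yaw of pan mask and billet
for q in(p,s):
  for th in('billet','pan_top','rack'):
    o=eyes.outline_of(q,th)
    if o: print(th,o[0]['p'],cv2.minAreaRect(np.argwhere(o[0]['mask'])[:,::-1].astype(np.float32)))
S=r.read_state();M=Ro.from_quat(S['ee_rot']).as_matrix();print(M.round(2),S['time'])
E
```

```text
[(np.int32(1567), array([190., 370.]))]
[(np.int32(1746), array([263., 219.])), (np.int32(755), array([151., 254.]))]
[(np.int32(597), array([129., 388.]))]
[(np.int32(578), array([216., 234.])), (np.int32(795), array([143., 252.])), (np.int32(62), array([ 62., 275.]))]
billet 0.59 ((356.3243408203125, 198.94593811035156), (44.716522216796875, 20.056676864624023), 80.53767395019531)
pan_top 0.85 ((334.77142333984375, 202.1395263671875), (58.61585998535156, 61.353355407714844), 79.15969848632812)
rack 0.73 ((402.0, 222.5), (15.0, 20.0), 90.0)
billet 0.78 ((304.66156005859375, 123.70769500732422), (44.15636444091797, 21.085905075073242), 7.125016689300537)
pan_top 0.78 ((298.9433288574219, 141.55543518066406), (62.045162200927734, 35.062828063964844), 5.8263421058654785)
rack 0.74 ((229.41079711914062, 259.0080871582031), (55.45418930053711, 145.29383850097656), 43.191261291503906)
[[-0.    0.26 -0.96]
 [ 0.   -0.96 -0.26]
 [-1.   -0.   -0.  ]] 2.2
```

View pics/dial.png

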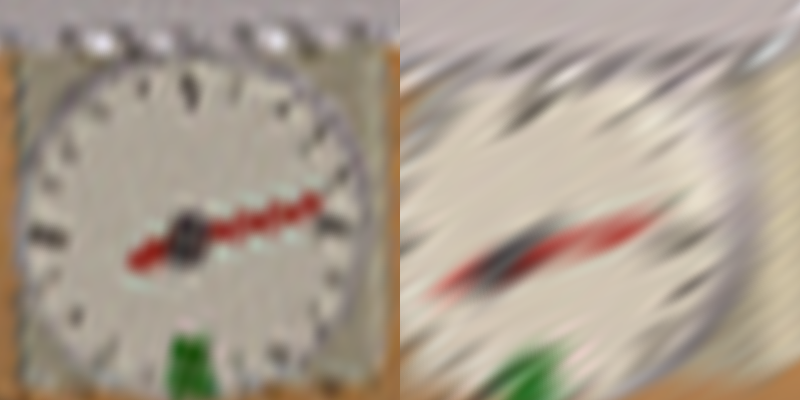

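```bash
python3 - <<'E'
from h import *
S=r.read_state();M=Ro.from_quat(S['ee_rot']).as_matrix();o=np.array(S['tool_pos'])
p=eyes.capture('side');im=cv2.resize(p['color'],None,fx=6,fy=6,interpolation=cv2.INTER_CUBIC)
def pr(X):
    c=p['K']@(p['R']@X+p['t']);return tuple((6*c[:2]/c[2]+3).astype(int).tolist())
for (a,b,c) in((.0935,.0375,(0,0,255)),(.0375,.0935,(0,255,0))):
    for x in(-.047,):
        q=[pr(o+M@np.array([x,i*a,j*b])) for i,j in((1,1),(1,-1),(-1,-1),(-1,1))]
        cv2.polylines(im,[np.array(q)],True,c,1)
u=pr(o);print(u,im.shape);x0=max(0,u[0]-350);y0=max(0,u[1]-400)
w=eyes.capture('wrist')['color']
cv2.imwrite('pics/grip.png',np.hstack([im[y0:y0+560,x0:x0+440],np.pad(cv2.resize(w,(352,264)),((0,560-264),(0,0),(0,0)))])[:, :800])
E
```

```text
(2435, 570) (2304, 3072, 3)
```

View pics/grip.png

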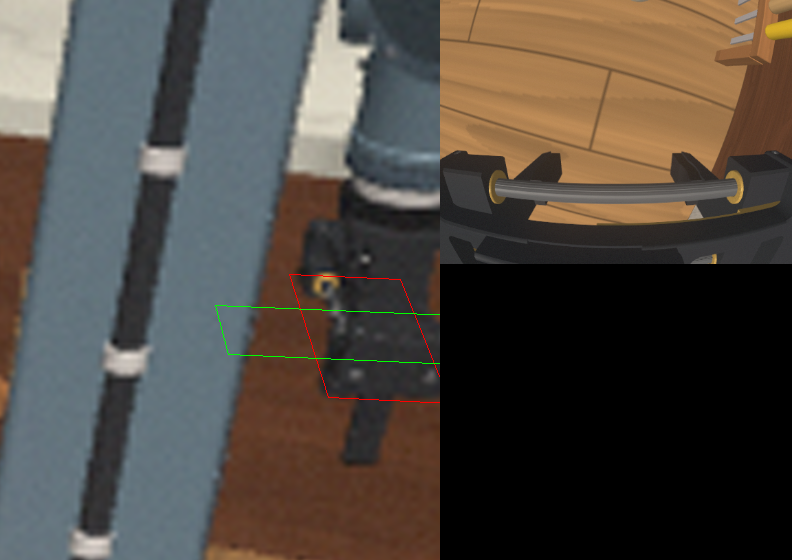

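```bash
python3 - <<'E'
from h import *
s=r.read_state();np.save('s0.npy',np.r_[s['joint_pos'],s['tool_pos'],s['ee_rot']])
E
python3 -m inch '[[[-0.5,-0.5,0.2,-1,0,0.5,0],[-0.5,-0.5,0.2,-1,0,0.5,0],[-0.5,-0.5,0.2,-1,0,0.5,0],[-0.5,-0.3,-0.2,-1,0,0.5,0],[-0.5,-0.3,-0.4,-1,0,0.5,0],[-0.5,0,-1,-1,0,0.5,0],[-0.5,0.2,-1,-0.8,0,0,0],[-0.5,0.3,-1,-0.8,0,0,0]]]' 60
cat >> h.py <<'E'
from scipy.optimize import least_squares
def fk(q,P):
    d1,e,a2,a3,o3,L=P[:6]; of=P[6:] if len(P)>6 else np.zeros(6)
    R1=Ro.from_euler('z',q[0]).as_matrix();Y=lambda a:Ro.from_euler('y',a).as_matrix();Z=lambda a:Ro.from_euler('z',a).as_matrix()
    A=R1@Y(q[1]);p=R1@np.array([P[6] if len(P)>6 else 0,e,d1])+A@[0,0,a2]
    B=A@Y(q[2]);p=p+B@[o3,0,a3]
    C=B@Z(q[3])@Y(q[4])@Z(q[5]);p=p+C@[0,0,L]
    # tool: x along C z ; T = C@F
    return p,C
E
python3 - <<'E'
from h import *
s=r.read_state();np.save('s1.npy',np.r_[s['joint_pos'],s['tool_pos'],s['ee_rot']])
print(s['time'],np.round(s['joint_pos'],3),np.round(s['tool_pos'],3))
D=[np.load('s0.npy'),np.load('s1.npy')]
for d in D:
    _,C=fk(d[:6],np.zeros(6));print((C.T@Ro.from_quat(d[9:]).as_matrix()).round(2).tolist())
f=lambda P:np.concatenate([fk(d[:6],P)[0]-d[6:9] for d in D]+[.02*(P-[.35,.117,.4,.35,0,.25])])
S=least_squares(f,[.35,.117,.4,.35,0,.25]);print(S.x.round(3),S.fun.round(4))
E
```

```text
time: 3.3
tool_pos: [0.3344, -0.4104, 0.3674]
ee_rot: [0.858, 0.115, -0.496, 0.067]
wrist_force: [0.2, -0.2, 0.4]
finger_gap: 0.0661
3.3 [-1.41  -0.072  1.726  0.52   1.551 -0.133] [ 0.334 -0.41   0.367]
[[-0.0, -1.0, -0.0], [0.0, 0.0, -1.0], [1.0, -0.0, 0.0]]
[[-0.0, -1.0, -0.0], [0.0, 0.0, -1.0], [1.0, -0.0, 0.0]]
[0.281 0.118 0.4   0.506 0.015 0.295] [-0.0001  0.0001  0.0001  0.0001 -0.0001 -0.0001 -0.0014  0.     -0.
  0.0031  0.0003  0.0009]
```

```bash
cat >> h.py <<'E'
P0=[.281,.118,.4,.506,.015,.295]
F=np.array([[0,-1,0],[0,0,-1],[1,0,0.]])
LO=np.array([-2.99,-.89,.3,-1.14,0,-3.12]);HI=np.array([2.99,2.07,2.58,4.28,2.63,3.12])
def ik(p,T,q0):
    C=T@F.T
    def f(q):
        a,c=fk(q,P0); return np.r_[(a-p)*5,Ro.from_matrix(c.T@C).as_rotvec()]
    s=least_squares(f,np.clip(q0,LO+.01,HI-.01),bounds=(LO,HI)); return s.x,np.abs(s.fun).max()
YR=np.radians(-14.66); RC=np.array([.5225,.2961,0]); PAN=np.array([.4865,-.2265,0]); YSC=np.radians(8.8)
def rackblank(slot_y):  # pose of blank
    return RC+axes(YR)@[0,slot_y,.035], axes(YR)@Ro.from_euler('x',28,degrees=True).as_matrix()
def panblank(x,y,z): return PAN+axes(YSC)@[x,y,0]+[0,0,z], axes(YSC)
def tool(bp,Rb,phi,gx,gz,back=0,lift=0,gy=0):
    s,c=np.sin(phi),np.cos(phi)
    tx=s*Rb[:,0]-c*Rb[:,2];ty=-Rb[:,1]
    T=np.c_[tx,ty,np.cross(tx,ty)]
    return bp+Rb@[gx,gy,gz+lift]+tx*(.002-back),T
def steps(p,T,n,p0=None,T0=None):
    if p0 is None:
        s=r.read_state();p0=np.array(s['tool_pos']);T0=Ro.from_quat(s['ee_rot']).as_matrix()
    w=Ro.from_matrix(T0.T@T).as_rotvec()/n;Rw=Ro.from_rotvec(w).as_matrix()
    M=sum(np.linalg.matrix_power(Rw,k) for k in range(n))
    d=np.linalg.solve(M,T0.T@(p-p0))
    print(n,'d',(d/.03).round(2),'w',(np.degrees(w)/10).round(2),'total mm',(T0.T@(p-p0)*1000).round(1),'deg',np.degrees(w*n).round(1))
def now():
    s=r.read_state();print('t',round(s['time'],2),'q',np.round(s['joint_pos'],2),'p',np.round(s['tool_pos'],4),'gap',round(s['finger_gap'],4),'F',np.round(s['wrist_force'],1));return s
E
python3 - <<'E'
from h import *
q0=np.load('s1.npy')[:6]
for phi in(40,50,60,70):
  ph=np.radians(phi)
  for n,b in(('S',rackblank(-.052)),('E',rackblank(.156)),('P90',panblank(0,.09,.15)),('P8',panblank(0,.008,.15))):
   for back,lift in((0,0),(.1,0),(0,.07)):
    p,T=tool(*b,ph,-.028,.082,back,lift)
    best=min((ik(p,T,[a,x,1.8,y,.8,z]) for a in(np.arctan2(p[1],p[0]),) for x in(-.3,.3) for y in(-.6,.6,2.5,3.8) for z in(-1.5,0,1.5)),key=lambda u:u[1])
    print(phi,n,back,lift,p.round(3),best[0].round(2),round(best[1],4))
E
```

```text
40 S 0 0 [0.474 0.216 0.106] [ 0.16 -0.15  2.51  2.16  0.09  0.03] 0.0
40 S 0.1 0 [0.403 0.197 0.174] [ 0.18 -0.57  2.58  0.07  0.37  2.15] 0.0594
40 S 0 0.07 [0.466 0.184 0.168] [ 0.04 -0.41  2.54  0.67  0.25  1.47] 0.0
40 E 0 0 [0.527 0.417 0.106] [ 0.59  0.27  2.02 -1.14  0.25 -2.65] 0.0494
40 E 0.1 0 [0.455 0.399 0.174] [ 0.67  0.01  2.19 -1.09  0.34 -2.67] 0.0
40 E 0 0.07 [0.518 0.385 0.168] [ 0.56  0.09  2.11 -1.04  0.26 -2.79] 0.0
40 P90 0 0 [ 0.446 -0.142  0.23 ] [-0.97 -0.49  2.39  0.74  1.04  0.12] 0.0
40 P90 0.1 0 [ 0.383 -0.151  0.307] [-1.21 -0.73  2.36  0.69  1.39  0.12] 0.0
40 P90 0 0.07 [ 0.446 -0.142  0.3  ] [-0.97 -0.55  2.28  0.68  1.17  0.25] 0.0
40 P8 0 0 [ 0.459 -0.223  0.23 ] [-1.07 -0.28  2.25  0.77  1.05 -0.01] 0.0
40 P8 0.1 0 [ 0.395 -0.233  0.307] [-1.26 -0.47  2.22  0.71  1.33  0.01] 0.0
40 P8 0 0.07 [ 0.459 -0.223  0.3  ] [-1.07 -0.35  2.15  0.72  1.17  0.12] 0.0
50 S 0 0 [0.474 0.216 0.106] [ 0.27 -0.07  2.54  3.55  0.32 -1.27] 0.0
50 S 0.1 0 [0.392 0.206 0.163] [ 0.37 -0.48  2.58 -0.8   0.32  3.12] 0.1024
50 S 0 0.07 [0.466 0.184 0.168] [ 0.17 -0.37  2.
[... 1860 characters left out ...]
13
70 E 0 0 [0.527 0.417 0.107] [ 0.82  0.56  1.98  4.28  0.95 -1.61] 0.0236
70 E 0.1 0 [0.432 0.425 0.137] [ 0.95  0.43  2.15  4.28  1.02 -1.55] 0.1165
70 E 0 0.07 [0.519 0.385 0.169] [ 0.78  0.37  2.1   4.28  0.9  -1.68] 0.0371
70 P90 0 0 [ 0.447 -0.142  0.231] [-1.28 -0.38  2.58  1.3   1.3  -0.56] 0.0596
70 P90 0.1 0 [ 0.354 -0.156  0.266] [-1.65 -0.56  2.58  1.05  1.69 -0.51] 0.1149
70 P90 0 0.07 [ 0.447 -0.142  0.301] [-1.3  -0.64  2.58  1.27  1.35 -0.31] 0.009
70 P8 0 0 [ 0.459 -0.223  0.231] [-1.33 -0.18  2.46  1.35  1.28 -0.67] 0.0
70 P8 0.1 0 [ 0.367 -0.237  0.266] [-1.66 -0.38  2.52  1.15  1.58 -0.62] 0.0
70 P8 0 0.07 [ 0.459 -0.223  0.301] [-1.33 -0.35  2.42  1.3   1.34 -0.45] 0.0
```

```bash
cat >> h.py <<'E'
FL=np.diag([1,-1,-1.])
def bestik(p,T,fl):
    T=T@FL if fl else T
    a=np.arctan2(p[1],p[0])-.15
    S=[ik(p,T,[a,x,1.4,y,j,z]) for x in(.3,) for y in(-.6,.6,2.5,3.8) for j in(.8,1.9) for z in(-1.5,0,1.5)]
    return min(S,key=lambda u:u[1])
E
python3 - <<'E'
from h import *
for phi in(-45,-60):
  ph=np.radians(phi)
  z180=lambda b:(b[0],b[1]@np.diag([-1,-1,1.]))
  z90=lambda b,s:(b[0],b[1]@Ro.from_euler('z',s*90,degrees=True).as_matrix())
  for n,b in(('S',rackblank(-.052)),('E',rackblank(.156)),('P90',panblank(0,.09,.15)),('P8',panblank(0,.008,.15))):
   for back,lift in((0,0),(.1,0),(0,.07)):
    p,T=tool(*b,ph,.028,.082,back,lift)
    for fl in(0,1):
      q,e=bestik(p,T,fl)
      if e<.02: print(phi,n,back,lift,fl,p.round(3),q.round(2),round(e,4))
E
```

```text
-45 S 0 0 0 [0.525 0.202 0.106] [-0.09  0.76  1.38  0.47  1.78  1.44] 0.0
-45 S 0 0 1 [0.525 0.202 0.106] [-0.09  0.76  1.38  0.47  1.78 -1.7 ] 0.0
-45 S 0.1 0 0 [0.585 0.152 0.169] [-0.15  0.81  1.14  0.45  1.97  1.47] 0.0
-45 S 0.1 0 1 [0.585 0.152 0.169] [-0.15  0.81  1.14  0.45  1.97 -1.67] 0.0
-45 S 0 0.07 0 [0.517 0.171 0.168] [-0.14  0.65  1.4   0.45  1.88  1.44] 0.0
-45 S 0 0.07 1 [0.517 0.171 0.168] [-0.14  0.65  1.4   0.45  1.88 -1.7 ] 0.0
-45 E 0 0 0 [0.578 0.404 0.106] [0.18 0.97 1.01 0.66 1.78 1.73] 0.0
-45 E 0 0 1 [0.578 0.404 0.106] [ 0.18  0.97  1.01  0.66  1.78 -1.41] 0.0
-45 E 0.1 0 0 [0.638 0.354 0.169] [0.11 1.03 0.77 0.65 1.96 1.78] 0.0
-45 E 0.1 0 1 [0.638 0.354 0.169] [ 0.11  1.03  0.77  0.65  1.96 -1.36] 0.0
-45 E 0 0.07 0 [0.57  0.372 0.168] [0.14 0.86 1.07 0.65 1.85 1.73] 0.0
-45 E 0 0.07 1 [0.57  0.372 0.168] [ 0.14  0.86  1.07  0.65  1.85 -1.41] 0.0
-45 P90 0 0 0 [ 0.499 -0.133  0.231] [-0.31  0.6   1.29 -0.35  1.96  1.09] 0.0
-45 P90 0 0 1 [ 0.499 -0.133  0.231] [-0.31  0.6   1.29 -0.35  1.96 -2.05] 0.0
-45 P90 0.1 0 0 [ 0.569 -0.123  0.301] [-0.27  0.74 
[... 1757 characters left out ...]
4 -0.12   0.281] [-0.24  0.98  0.71 -0.51  2.4  -2.16] 0.0
-60 P90 0 0.07 0 [ 0.499 -0.134  0.301] [-0.28  0.71  1.11 -0.5   2.27  1.01] 0.0
-60 P90 0 0.07 1 [ 0.499 -0.134  0.301] [-0.28  0.71  1.11 -0.5   2.27 -2.13] 0.0
-60 P8 0 0 0 [ 0.511 -0.215  0.231] [-0.38  0.84  1.04 -0.56  2.16  0.95] 0.0
-60 P8 0 0 1 [ 0.511 -0.215  0.231] [-0.38  0.84  1.04 -0.56  2.16 -2.19] 0.0
-60 P8 0.1 0 0 [ 0.597 -0.201  0.281] [-0.33  1.08  0.55 -0.64  2.4   0.82] 0.0
-60 P8 0.1 0 1 [ 0.597 -0.201  0.281] [-0.33  1.08  0.55 -0.64  2.4  -2.33] 0.0
-60 P8 0 0.07 0 [ 0.511 -0.215  0.301] [-0.38  0.78  0.99 -0.6   2.25  0.88] 0.0
-60 P8 0 0.07 1 [ 0.511 -0.215  0.301] [-0.38  0.78  0.99 -0.6   2.25 -2.26] 0.0
```

```bash
cat >> h.py <<'E'
PHI=np.radians(-55);GX,GZ=.032,.084
def path(p,T,n):
    s=r.read_state();p0=np.array(s['tool_pos']);T0=Ro.from_quat(s['ee_rot']).as_matrix();q=np.array(s['joint_pos'])
    w=Ro.from_matrix(T0.T@T).as_rotvec()/n;Rw=Ro.from_rotvec(w).as_matrix()
    M=sum(np.linalg.matrix_power(Rw,k) for k in range(n));d=np.linalg.solve(M,T0.T@(p-p0))
    for k in range(n):
        p0=p0+T0@d;T0=T0@Rw;q1,e=ik(p0,T0,q)
        if k%4==3 or e>.01 or np.abs(q1-q).max()>.25: print(k,p0.round(3),q1.round(2),round(e,3),'dq',np.abs(q1-q).max().round(2))
        q=q1
    steps(p,T,n)
E
python3 - <<'E'
from h import *
p,T=tool(*rackblank(-.052),PHI,GX,GZ,.08)
path(p+[0.02,0,.1],T,24)
p,T=tool(*rackblank(.156),PHI,GX,GZ,.08);print([x.round(2) for x in bestik(p,T,0)])
E
```

```text
3 [ 0.388 -0.316  0.362] [-1.12 -0.09  1.71  0.33  1.58  0.22] 0.0 dq 0.09
7 [ 0.439 -0.222  0.349] [-0.83  0.01  1.62  0.19  1.67  0.56] 0.0 dq 0.08
11 [ 0.489 -0.128  0.331] [-0.58  0.19  1.49  0.16  1.8   0.86] 0.0 dq 0.07
15 [ 0.534 -0.032  0.307] [-0.39  0.41  1.32  0.2   1.96  1.11] 0.0 dq 0.06
19 [0.573 0.065 0.279] [-0.24  0.66  1.11  0.32  2.12  1.34] 0.0 dq 0.06
23 [0.607 0.163 0.249] [-0.11  0.93  0.85  0.53  2.28  1.6 ] 0.0 dq 0.07
24 d [ 0.34 -0.64 -0.54] w [ 0.1  -0.31 -0.15] total mm [ 309.7 -481.4 -299.3] deg [ 24.5 -74.  -35.6]
[array([0.13, 1.25, 0.5 , 0.73, 2.16, 1.86]), np.float64(0.0)]
```

```bash
python3 -m inch '[[[-0.5,0.51,-0.96,-0.81,0.15,-0.46,-0.22],[-0.5,0.51,-0.96,-0.81,0.15,-0.46,-0.22],[-0.5,0.51,-0.96,-0.81,0.15,-0.46,-0.22],[-0.5,0.51,-0.96,-0.81,0.15,-0.46,-0.22],[-0.5,0.51,-0.96,-0.81,0.15,-0.46,-0.22],[-0.5,0.51,-0.96,-0.81,0.15,-0.46,-0.22],[-0.5,0.51,-0.96,-0.81,0.15,-0.46,-0.22],[-0.5,0.51,-0.96,-0.81,0.15,-0.46,-0.22]]]' 60
python3 -m inch '[[[-0.5,0.51,-0.96,-0.81,0.15,-0.46,-0.22],[-0.5,0.51,-0.96,-0.81,0.15,-0.46,-0.22],[-0.5,0.51,-0.96,-0.81,0.15,-0.46,-0.22],[-0.5,0.51,-0.96,-0.81,0.15,-0.46,-0.22],[-0.5,0.51,-0.96,-0.81,0.15,-0.46,-0.22],[-0.5,0.51,-0.96,-0.81,0.15,-0.46,-0.22],[-0.5,0.51,-0.96,-0.81,0.15,-0.46,-0.22],[-0.5,0.51,-0.96,-0.81,0.15,-0.46,-0.22]]]' 60
python3 - <<'E'
from h import *
now()
p,T=tool(*rackblank(-.052),PHI,GX,GZ,.08)
w=eyes.capture('wrist')
for th in('spruce','mahogany','rosewood','rack_slot','rack'):
    for d in eyes.place_of(w,th)[:2]: print(th,round(d['p'],2),(w['R'].T@(np.array(d['at'])-w['t'])).round(3))
cv2.imwrite('pics/w1.png',w['color'])
path(p,T,8)
E
```

```text
time: 4.3
tool_pos: [0.4901, -0.1267, 0.3322]
ee_rot: [-0.633, -0.165, 0.754, 0.064]
wrist_force: [-0.2, 0.2, -0.6]
finger_gap: 0.0661
time: 5.3
tool_pos: [0.6093, 0.164, 0.2496]
ee_rot: [-0.322, -0.192, 0.908, 0.186]
wrist_force: [0.4, -0.6, 1.1]
finger_gap: 0.0663
t 5.3 q [-0.11  0.86  0.94  0.51  2.26  1.59] p [0.6093 0.164  0.2496] gap 0.0663 F [ 0.4 -0.6  1.1]
spruce 0.83 [0.397 0.698 0.017]
spruce 0.81 [0.509 0.242 0.034]
mahogany 0.78 [0.486 0.145 0.035]
rosewood 0.69 [0.54  0.346 0.035]
rack_slot 0.56 [0.511 0.251 0.036]
rack 0.73 [ 0.522  0.298 -0.001]
3 [0.598 0.162 0.2  ] [-0.11  0.95  0.93  0.49  2.2   1.54] 0.0 dq 0.02
7 [0.587 0.163 0.149] [-0.12  0.97  0.99  0.46  2.12  1.49] 0.0 dq 0.02
8 d [ 0.29  0.22 -0.25] w [ 0.   -0.01 -0.01] total mm [ 69.6  51.8 -58.9] deg [ 0.3 -0.5 -0.6]
```

View pics/w1.png

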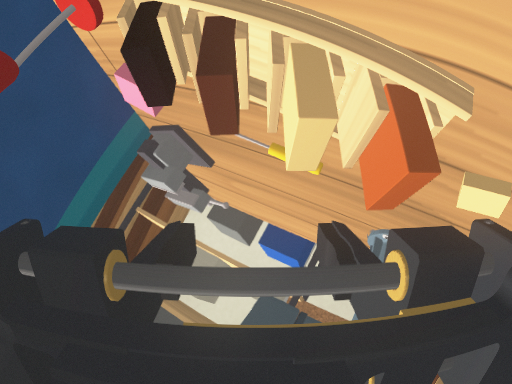

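```bash
python3 -m inch '[[[-0.5,0.4,0.31,-0.34,0,-0.01,-0.01],[-0.5,0.4,0.31,-0.34,0,-0.01,-0.01],[-0.5,0.4,0.31,-0.34,0,-0.01,-0.01],[-0.5,0.4,0.31,-0.34,0,-0.01,-0.01],[-0.5,0.4,0.31,-0.34,0,-0.01,-0.01],[-0.5,0.35,0.31,-0.3,0,-0.01,-0.01],[-0.5,0,0,0,0,0,0],[-0.5,0,0,0,0,0,0]]]' 60
python3 - <<'E'
from h import *
now()
p,T=tool(*rackblank(-.054),PHI,GX,GZ,0)
path(p,T,5)
w=eyes.capture('wrist');cv2.imwrite('pics/w2.png',w['color'])
# where does TCP plane and blank project in wrist
for d in eyes.place_of(w,'spruce')[:2]: print(round(d['p'],2),(w['R'].T@(np.array(d['at'])-w['t'])).round(3))
E
```

```text
time: 6.6
tool_pos: [0.5854, 0.1616, 0.1451]
ee_rot: [-0.318, -0.195, 0.909, 0.189]
wrist_force: [0.6, 0.1, 0.4]
finger_gap: 0.0664
t 6.6 q [-0.12  0.93  1.04  0.46  2.11  1.48] p [0.5854 0.1616 0.1451] gap 0.0664 F [0.6 0.1 0.4]
3 [0.54  0.191 0.116] [-0.09  0.9   1.19  0.46  1.99  1.46] 0.0 dq 0.04
5 d [ 0.52 -0.01  0.01] w [0.01 0.   0.  ] total mm [77.3 -1.4  1.8] deg [0.3 0.2 0. ]
0.94 [0.507 0.245 0.033]
```

View pics/w2.png

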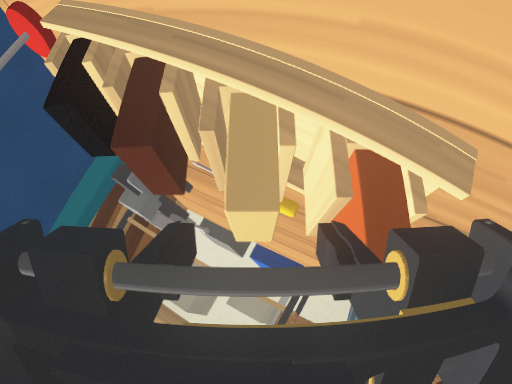

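```bash
python3 -m inch '[[[-0.5,0.4,0,0,0,0,0],[-0.5,0.4,0,0,0,0,0],[-0.5,0.4,0,0,0,0,0],[-0.5,0.4,0,0,0,0,0],[-0.5,0.4,-0.02,0,0,0,0],[-0.5,0.4,-0.02,0,0,0,0],[-0.5,0,0,0,0,0,0],[-0.5,0,0,0,0,0,0]]]' 60
python3 -c "
from h import *
now();p,T=tool(*rackblank(-.054),PHI,.036,.086,0);steps(p,T,1)"
```

```text
time: 7.7
tool_pos: [0.5332, 0.1962, 0.1092]
ee_rot: [-0.318, -0.194, 0.909, 0.189]
wrist_force: [0.2, -0.5, -0.3]
finger_gap: 0.066
t 7.7 q [-0.08  0.88  1.21  0.46  1.99  1.45] p [0.5332 0.1962 0.1092] gap 0.066 F [ 0.2 -0.5 -0.3]
1 d [ 0.02 -0.01  0.04] w [0.03 0.02 0.  ] total mm [ 0.7 -0.4  1.2] deg [0.3 0.2 0. ]
```

```bash
python3 -m inch '[[[1,0,0,0,0,0,0],[1,0,0,0,0,0,0],[1,0,0,0,0,0,0],[1,0,0,0,0,0,0],[1,0,0,0,0,0,0],[1,-0.1,0,0.14,0,0,0],[1,-0.19,0,0.27,0,0,0],[1,-0.19,0,0.27,0,0,0]]]' 50
python3 -m inch '[[[1,-0.29,0,0.41,0,0,0],[1,-0.29,0,0.41,0,0,0],[1,-0.29,0,0.41,0,0,0],[1,-0.29,0,0.41,0,0,0],[1,-0.29,0,0.41,0,0,0],[1,0,0,0,0,0,0],[1,0,0,0,0,0,0],[1,0,0,0,0,0,0]]]' 50
python3 - <<'E'
from h import *
now()
for n in('side','wrist'):
  w=eyes.capture(n);cv2.imwrite('pics/l1_%s.png'%n,w['color'])
  for d in eyes.place_of(w,'spruce')[:2]: print(round(d['p'],2),(w['R'].T@(np.array(d['at'])-w['t'])).round(3))
a=cv2.imread('pics/l1_side.png')[150:320,150:350];b=cv2.imread('pics/l1_wrist.png')
cv2.imwrite('pics/l1.png',np.hstack([cv2.resize(a,(400,340)),cv2.resize(b,(400,340))]))
E
```

```text
time: 8.7
tool_pos: [0.5303, 0.1858, 0.1308]
ee_rot: [-0.318, -0.195, 0.908, 0.189]
wrist_force: [1.4, 5.3, -1.7]
finger_gap: 0.0354
time: 9.7
tool_pos: [0.5215, 0.1504, 0.1968]
ee_rot: [-0.317, -0.194, 0.909, 0.189]
wrist_force: [-0.1, -0.5, -2.2]
finger_gap: 0.0354
t 9.7 q [-0.14  0.74  1.26  0.43  2.1   1.44] p [0.5215 0.1504 0.1968] gap 0.0354 F [-0.1 -0.5 -2.2]
0.67 [0.499 0.197 0.122]
0.55 [ 0.339 -0.042  0.01 ]
0.75 [0.499 0.199 0.122]
0.67 [ 0.343 -0.042  0.011]
```

View pics/l1.png

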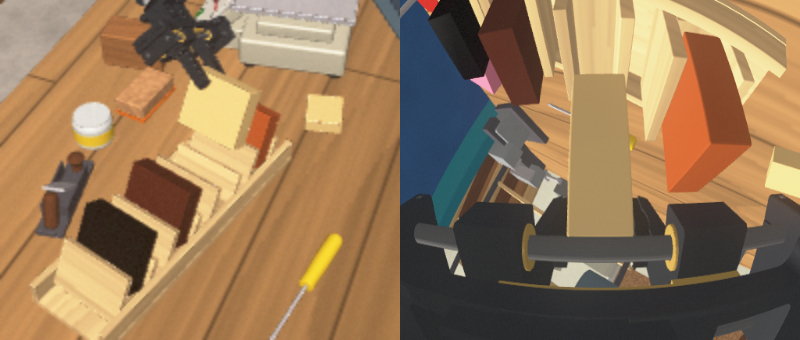

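```bash
python3 -m inch '[[[1,-0.4,0,0.57,0,0,0],[1,-0.4,0,0.57,0,0,0],[1,-0.4,0,0.57,0,0,0],[1,-0.4,0,0.57,0,0,0],[1,0,0,0,0,0,0],[1,0,0,0,0,0,0],[1,0,0,0,0,0,0],[1,0,0,0,0,0,0]]]' 50
cat >> h.py <<'E'
def inhand(meas=None):
    s=r.read_state();p=np.array(s['tool_pos']);T=Ro.from_quat(s['ee_rot']).as_matrix()
    sn,c=np.sin(PHI),np.cos(PHI)
    xb=sn*T[:,0]-c*T[:,2]; zb=-c*T[:,0]-sn*T[:,2]; Rb=np.c_[xb,-T[:,1],zb]
    return p-.002*T[:,0],Rb
E
python3 - <<'E'
from h import *
now();g,Rb=inhand()
for n in('side','top','wrist'):
  w=eyes.capture(n)
  for d in eyes.place_of(w,'spruce')[:3]:
    X=w['R'].T@(np.array(d['at'])-w['t'])
    if X[2]>.1: print(n,round(d['p'],2),X.round(3),'g in blank mm',((Rb.T@(g-X))*1000).round(1))
p,T=tool(*panblank(0,.09,.21),PHI,.036,.086)
path(p,T,16)
E
```

```text
time: 10.9
tool_pos: [0.5119, 0.1121, 0.2703]
ee_rot: [-0.317, -0.194, 0.909, 0.189]
wrist_force: [0.6, -0.2, -1.4]
finger_gap: 0.0356
t 10.9 q [-0.2   0.63  1.27  0.4   2.21  1.44] p [0.5119 0.1121 0.2703] gap 0.0356 F [ 0.6 -0.2 -1.4]
top 0.97 [0.491 0.16  0.192] g in blank mm [33.8  0.8 90.1]
wrist 0.7 [0.49  0.158 0.195] g in blank mm [34.6  1.2 86.6]
3 [0.502 0.051 0.265] [-0.23  0.66  1.23  0.19  2.23  1.34] 0.0 dq 0.05
7 [ 0.497 -0.011  0.268] [-0.25  0.66  1.2  -0.03  2.24  1.23] 0.0 dq 0.05
11 [ 0.499 -0.073  0.277] [-0.27  0.67  1.16 -0.24  2.23  1.13] 0.0 dq 0.05
15 [ 0.507 -0.132  0.295] [-0.28  0.68  1.11 -0.45  2.21  1.03] 0.0 dq 0.05
16 d [-0.12  0.49  0.14] w [ 0.06 -0.03  0.22] total mm [-122.1  198.1   77.9] deg [ 9.8 -5.6 34.7]
```

```bash
python3 -m inch '[[[1,-0.24,0.98,0.28,0.12,-0.06,0.44],[1,-0.24,0.98,0.28,0.12,-0.06,0.44],[1,-0.24,0.98,0.28,0.12,-0.06,0.44],[1,-0.24,0.98,0.28,0.12,-0.06,0.44],[1,-0.24,0.98,0.28,0.12,-0.06,0.44],[1,-0.24,0.98,0.28,0.12,-0.06,0.44],[1,-0.24,0.98,0.28,0.12,-0.06,0.44],[1,-0.24,0.98,0.28,0.12,-0.06,0.44]]]' 50
python3 - <<'E'
from h import *
now()
p,T=tool(*panblank(0,.09,.175),PHI,.036,.088)
path(p,T,4)
g,Rb=inhand()
for n in('side','top'):
  w=eyes.capture(n)
  for d in eyes.place_of(w,'spruce')[:3]:
    X=w['R'].T@(np.array(d['at'])-w['t'])
    if X[2]>.1: print(n,round(d['p'],2),X.round(3),'g in blank mm',((Rb.T@(g-X))*1000).round(1),'in pan',(axes(YSC).T@(X-PAN)).round(3))
E
```

```text
time: 12.2
tool_pos: [0.5019, -0.135, 0.292]
ee_rot: [-0.307, -0.021, 0.948, -0.077]
wrist_force: [-0.1, -0.6, -1.6]
finger_gap: 0.0356
t 12.2 q [-0.29  0.62  1.19 -0.45  2.18  1.04] p [ 0.5019 -0.135   0.292 ] gap 0.0356 F [-0.1 -0.6 -1.6]
3 [ 0.507 -0.132  0.262] [-0.28  0.71  1.14 -0.43  2.16  1.06] 0.0 dq 0.01
4 d [ 0.11 -0.02 -0.23] w [-0.   -0.02 -0.01] total mm [ 13.4  -2.1 -27.5] deg [-0.1 -0.8 -0.6]
side 0.69 [ 0.47  -0.145  0.207] g in blank mm [35.6  4.1 85.2] in pan [-0.004  0.083  0.207]
```

```bash
python3 -m inch '[[[1,0.11,-0.02,-0.23,0,-0.02,-0.01],[1,0.11,-0.02,-0.23,0,-0.02,-0.01],[1,0.11,-0.02,-0.23,0,-0.02,-0.01],[1,0.11,-0.02,-0.23,0,-0.02,-0.01],[1,0.06,0,-0.08,0,0,0],[1,0.06,0,-0.08,0,0,0],[1,0.06,0,-0.08,0,0,0],[1,0.03,0,-0.04,0,0,0]]]' 50
python3 -c "
from h import *
now();g,Rb=inhand();print('blank z est',g[2]-.087,(Ro.from_matrix(axes(YSC).T@Rb).as_rotvec()*57.3).round(2))"
```

```text
time: 13.4
tool_pos: [0.5063, -0.1313, 0.2511]
ee_rot: [-0.3, -0.022, 0.951, -0.073]
wrist_force: [0.2, -0.9, -1.6]
finger_gap: 0.0359
t 13.4 q [-0.28  0.68  1.19 -0.42  2.14  1.07] p [ 0.5063 -0.1313  0.2511] gap 0.0359 F [ 0.2 -0.9 -1.6]
blank z est 0.1652774612066121 [-0.12 -0.04  0.  ]
```

```bash
python3 -m inch '[[[1,0.04,0,-0.055,0,0,0],[1,0.04,0,-0.055,0,0,0],[1,0.04,0,-0.055,0,0,0],[1,0.04,0,-0.055,0,0,0],[1,0.04,0,-0.055,0,0,0],[1,0.03,0,-0.04,0,0,0],[1,0,0,0,0,0,0],[1,0,0,0,0,0,0]]]' 50
python3 -c "
from h import *
now();g,Rb=inhand();print('blank z est',g[2]-.087)"
```

```text
time: 14.4
tool_pos: [0.5061, -0.1313, 0.2396]
ee_rot: [-0.3, -0.022, 0.951, -0.073]
wrist_force: [-0.2, -0.6, -1.6]
finger_gap: 0.0353
t 14.4 q [-0.28  0.69  1.2  -0.42  2.12  1.08] p [ 0.5061 -0.1313  0.2396] gap 0.0353 F [-0.2 -0.6 -1.6]
blank z est 0.1537140912762864
```

```bash
python3 -m inch '[[[1,0.02,0,-0.027,0,0,0],[1,0.02,0,-0.027,0,0,0],[1,0.02,0,-0.027,0,0,0],[1,0.02,0,-0.027,0,0,0],[1,0.02,0,-0.027,0,0,0],[1,0,0,0,0,0,0],[1,0,0,0,0,0,0],[1,0,0,0,0,0,0]]]' 50
python3 -c "
from h import *
now();g,Rb=inhand();print('blank z est',g[2]-.087)"
```

```text
time: 15.4
tool_pos: [0.506, -0.1314, 0.2345]
ee_rot: [-0.3, -0.022, 0.951, -0.073]
wrist_force: [1.0, 0.4, 1.8]
finger_gap: 0.0356
t 15.4 q [-0.28  0.7   1.2  -0.42  2.12  1.08] p [ 0.506  -0.1314  0.2345] gap 0.0356 F [1.  0.4 1.8]
blank z est 0.14862722720103103
```

```bash
python3 -m inch '[[[0.1,0,0,0,0,0,0],[-0.2,0,0,0,0,0,0],[-0.4,0,0,0,0,0,0],[-0.4,0,0,0,0,0,0],[-0.4,-0.3,0,0,0,0,0],[-0.4,-0.6,0,0,0,0,0],[-0.4,-0.9,0,0,0,0,0],[-0.5,-1,0,0,0,0,0]]]' 50
python3 - <<'E'
from h import *
now()
p,T=tool(*rackblank(.154),PHI,.036,.086,.08)
path(p+[0.01,0,.09],T,24)
E
```

```text
time: 16.4
tool_pos: [0.5748, -0.1205, 0.2834]
ee_rot: [-0.3, -0.022, 0.951, -0.073]
wrist_force: [0.0, -0.0, 0.3]
finger_gap: 0.066
t 16.4 q [-0.25  0.8   0.93 -0.44  2.28  1.04] p [ 0.5748 -0.1205  0.2834] gap 0.066 F [ 0.  -0.   0.3]
3 [ 0.574 -0.041  0.26 ] [-0.19  0.89  0.86 -0.24  2.32  1.18] 0.0 dq 0.05
7 [0.579 0.04  0.242] [-0.12  0.91  0.86 -0.03  2.32  1.33] 0.0 dq 0.05
11 [0.589 0.121 0.232] [-0.06  0.95  0.82  0.18  2.32  1.49] 0.0 dq 0.05
15 [0.605 0.202 0.228] [0.   1.01 0.73 0.39 2.31 1.64] 0.0 dq 0.05
19 [0.626 0.282 0.231] [0.06 1.1  0.58 0.6  2.3  1.81] 0.0 dq 0.05
23 [0.653 0.36  0.24 ] [0.12 1.26 0.31 0.83 2.3  2.02] 0.0 dq 0.09
24 d [ 0.06 -0.65 -0.22] w [-0.04  0.02 -0.14] total mm [ -99.  -463.5 -120.8] deg [ -9.5   5.7 -34.7]
```

```bash
python3 - <<'E'
from h import *
p,T=tool(*rackblank(.154),PHI,.036,.086,.075)
path(p+[0,0,.06],T,17)
E
```

```text
3 [ 0.572 -0.009  0.244] [-0.16  0.89  0.89 -0.16  2.3   1.24] 0.0 dq 0.07
7 [0.58  0.105 0.218] [-0.07  0.93  0.87  0.13  2.28  1.45] 0.0 dq 0.07
11 [0.6   0.221 0.205] [0.02 1.01 0.78 0.42 2.25 1.65] 0.0 dq 0.07
15 [0.63  0.335 0.206] [0.1  1.15 0.56 0.7  2.22 1.86] 0.0 dq 0.07
17 d [ 0.14 -0.91 -0.35] w [-0.06  0.03 -0.2 ] total mm [ -69.6 -467.9 -139.9] deg [ -9.5   5.7 -34.7]
```

```bash
python3 -m inch '[[[-0.5,0.15,-0.97,-0.37,-0.06,0.03,-0.21],[-0.5,0.15,-0.97,-0.37,-0.06,0.03,-0.22],[-0.5,0.15,-0.97,-0.37,-0.06,0.04,-0.21],[-0.5,0.15,-0.97,-0.37,-0.06,0.03,-0.22],[-0.5,0.15,-0.97,-0.37,-0.06,0.04,-0.21],[-0.5,0.15,-0.97,-0.37,-0.06,0.03,-0.22],[-0.5,0.15,-0.97,-0.37,-0.06,0.04,-0.21],[-0.5,0.15,-0.97,-0.37,-0.06,0.04,-0.22]]]' 50
python3 -m inch '[[[-0.5,0.15,-0.97,-0.37,-0.06,0.03,-0.21],[-0.5,0.15,-0.97,-0.37,-0.06,0.03,-0.22],[-0.5,0.15,-0.97,-0.37,-0.06,0.04,-0.21],[-0.5,0.15,-0.97,-0.37,-0.06,0.03,-0.22],[-0.5,0.15,-0.97,-0.37,-0.06,0.04,-0.21],[-0.5,0.15,-0.97,-0.37,-0.06,0.03,-0.22],[-0.5,0.15,-0.97,-0.37,-0.06,0.04,-0.21],[-0.5,0.15,-0.97,-0.37,-0.06,0.04,-0.22]]]' 50
python3 - <<'E'
from h import *
now()
w=eyes.capture('wrist');t=eyes.capture('top');
for n,q in(('w',w),('t',t)):
 for th in('ebony','rosewood','spruce','billet'):
  for d in eyes.place_of(q,th)[:2]:
    X=q['R'].T@(np.array(d['at'])-q['t']);print(n,th,round(d['p'],2),X.round(3),'pan',(axes(YSC).T@(X-PAN)).round(3),'rack',(axes(YR).T@(X-RC)).round(3))
a=rectify(t);cv2.imwrite('pics/d2.png',np.hstack([a,cv2.resize(w['color'],(400,400))]))
p,T=tool(*rackblank(.154),PHI,.036,.086,.075);path(p,T,4)
E
```

```text
time: 17.4
tool_pos: [0.581, 0.1216, 0.2145]
ee_rot: [-0.313, -0.108, 0.942, 0.058]
wrist_force: [0.3, 0.5, -0.4]
finger_gap: 0.0658
time: 18.4
tool_pos: [0.6364, 0.366, 0.2069]
ee_rot: [-0.318, -0.192, 0.909, 0.187]
wrist_force: [-0.6, -0.1, -0.5]
finger_gap: 0.066
t 18.4 q [0.13 1.05 0.69 0.73 2.17 1.87] p [0.6364 0.366  0.2069] gap 0.066 F [-0.6 -0.1 -0.5]
w ebony 0.7 [0.563 0.451 0.036] pan [0.179 0.658 0.036] rack [-0.     0.16   0.036]
w rosewood 0.86 [0.539 0.347 0.036] pan [0.139 0.558 0.036] rack [0.003 0.053 0.036]
w spruce 0.86 [0.399 0.699 0.017] pan [0.055 0.928 0.017] rack [-0.221  0.358  0.017]
t ebony 0.87 [0.562 0.446 0.03 ] pan [0.178 0.653 0.03 ] rack [0.    0.155 0.03 ]
t ebony 0.16 [ 0.495 -0.309  0.15 ] pan [-0.005 -0.083  0.15 ] rack [ 0.126 -0.593  0.15 ]
t rosewood 0.68 [0.538 0.346 0.028] pan [0.139 0.557 0.028] rack [0.003 0.052 0.028]
t rosewood 0.36 [ 0.472 -0.137  0.148] pan [-0.     0.091  0.148] rack [ 0.061 -0.432  0.148]
t spruce 0.9 [0.397 0.695 0.016] pan [0.053 0.924 0.016] rack [-0.222  0.354  0.016]
t spruce 0.72 [ 0.339 -0.042  0.008] pan [-0.118  0.205  0.008] rack [-0.092 -0.374  0.008]
t billet 0.97 [ 0.494 -0.31   0.146] pan [-0.005 -0.084  0.146] rack [ 0.126 -0.594  0.146]
3 [0.639 0.363 0.148] [0.12 1.25 0.51 0.73 2.16 1.85] 0.0 dq 0.02
4 d [ 0.23  0.23 -0.37] w [ 0.    0.   -0.01] total mm [ 27.4  28.1 -44.2] deg [ 0.   0.1 -0.3]
```

View pics/d2.png

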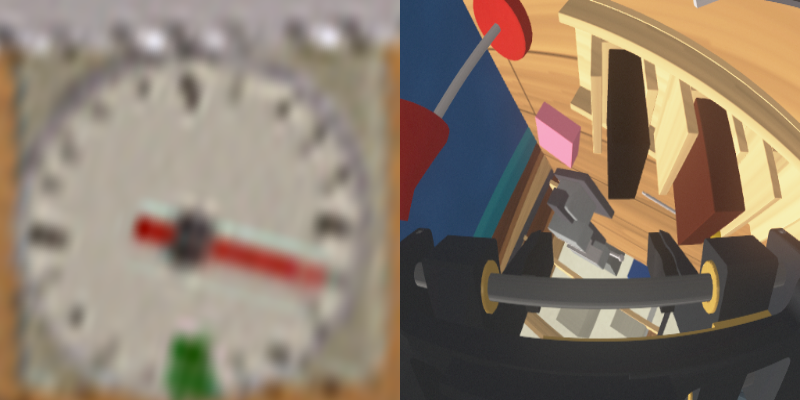

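```bash
python3 -m inch '[[[-0.5,0.23,0.22,-0.37,0,0,0],[-0.5,0.23,0.22,-0.37,0,0,0],[-0.5,0.23,0.22,-0.37,0,0,0],[-0.5,0.23,0.22,-0.37,0,0,0],[-0.5,0,0,0,0,0,0],[-0.5,0.3,0,0,0,0,0],[-0.5,0.3,0,0,0,0,0],[-0.5,0,0,0,0,0,0]]]' 60
python3 - <<'E'
from h import *
now()
w=eyes.capture('wrist');cv2.imwrite('pics/w3.png',w['color'])
for d in eyes.place_of(w,'ebony')[:1]:
    X=w['R'].T@(np.array(d['at'])-w['t']);print(X.round(3),(axes(YR).T@(X-RC)).round(3))
p,T=tool(*rackblank(.155),PHI,.038,.086,.0);path(p,T,4)
E
```

```text
time: 19.9
tool_pos: [0.6251, 0.3743, 0.1391]
ee_rot: [-0.318, -0.191, 0.91, 0.187]
wrist_force: [0.2, -0.6, 1.0]
finger_gap: 0.0664
t 19.9 q [0.14 1.11 0.74 0.7  2.09 1.8 ] p [0.6251 0.3743 0.1391] gap 0.0664 F [ 0.2 -0.6  1. ]
[0.559 0.451 0.035] [-0.004  0.159  0.035]
3 [0.587 0.398 0.11 ] [0.17 1.14 0.78 0.7  2.   1.77] 0.0 dq 0.04
4 d [ 0.46  0.01 -0.01] w [ 0.    0.   -0.01] total mm [54.8  1.4 -1.6] deg [ 0.1  0.1 -0.3]
```

View pics/w3.png

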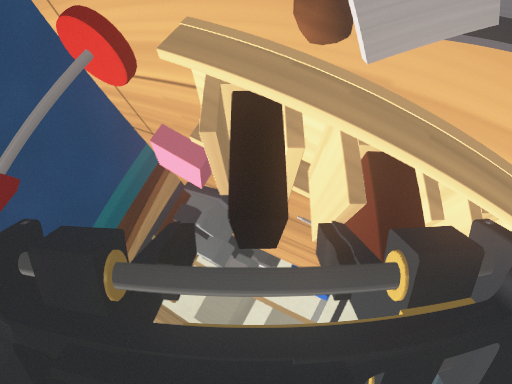

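```bash
python3 -m inch '[[[-0.5,0.36,0,-0.01,0,0,0],[-0.5,0.36,0,-0.01,0,0,0],[-0.5,0.36,0,-0.01,0,0,0],[-0.5,0.36,0,-0.01,0,0,0],[-0.5,0.36,0,0,0,0,0],[-0.5,0,0,0,0,0,0],[-0.5,0,0,0,0,0,0],[-0.5,0,0,0,0,0,0]]]' 60
python3 -c "
from h import *
now();p,T=tool(*rackblank(.155),PHI,.038,.086,0);steps(p,T,1)"
```

```text
time: 21.0
tool_pos: [0.588, 0.3986, 0.1111]
ee_rot: [-0.319, -0.191, 0.909, 0.187]
wrist_force: [-0.4, 0.0, -0.2]
finger_gap: 0.0662
t 21.0 q [0.18 1.07 0.86 0.69 2.   1.77] p [0.588  0.3986 0.1111] gap 0.0662 F [-0.4  0.  -0.2]
1 d [ 0.05  0.03 -0.  ] w [ 0.01  0.01 -0.03] total mm [ 1.4  1.  -0. ] deg [ 0.1  0.1 -0.3]
```

```bash
python3 -m inch '[[[1,0,0,0,0,0,0],[1,0,0,0,0,0,0],[1,0,0,0,0,0,0],[1,0,0,0,0,0,0],[1,0,0,0,0,0,0],[1,-0.1,0,0.14,0,0,0],[1,-0.19,0,0.27,0,0,0],[1,-0.19,0,0.27,0,0,0]]]' 60
python3 -m inch '[[[1,-0.29,0,0.41,0,0,0],[1,-0.29,0,0.41,0,0,0],[1,-0.29,0,0.41,0,0,0],[1,-0.29,0,0.41,0,0,0],[1,-0.29,0,0.41,0,0,0],[1,-0.29,0,0.41,0,0,0],[1,-0.29,0,0.41,0,0,0],[1,-0.29,0,0.41,0,0,0]]]' 60
python3 - <<'E'
from h import *
now()
g,Rb=inhand()
for n in('side','top','wrist'):
  w=eyes.capture(n)
  for th in('ebony','rosewood','mahogany'):
   for d in eyes.place_of(w,th)[:1]:
    X=w['R'].T@(np.array(d['at'])-w['t']);print(n,th,round(d['p'],2),X.round(3),'g',((Rb.T@(g-X))*1000).round(1))
p,T=tool(*panblank(0,.008,.225),PHI,.038,.086)
path(p,T,20)
E
```

```text
time: 22.0
tool_pos: [0.5846, 0.387, 0.1333]
ee_rot: [-0.318, -0.191, 0.909, 0.187]
wrist_force: [0.8, 0.5, -4.3]
finger_gap: 0.0356
time: 23.0
tool_pos: [0.5711, 0.3323, 0.2403]
ee_rot: [-0.318, -0.191, 0.909, 0.187]
wrist_force: [0.5, 0.1, -4.3]
finger_gap: 0.0358
t 23.0 q [0.1  0.84 0.99 0.67 2.12 1.77] p [0.5711 0.3323 0.2403] gap 0.0358 F [ 0.5  0.1 -4.3]
side ebony 0.96 [0.541 0.381 0.161] g [42.9  2.2 89.2]
side rosewood 0.59 [0.537 0.347 0.031] g [ 38.6  93.2 188.8]
side mahogany 0.6 [0.478 0.146 0.028] g [ 46.2 279.   93.5]
top ebony 0.85 [0.547 0.382 0.159] g [37.7  0.7 93.1]
top rosewood 0.73 [0.537 0.348 0.028] g [ 38.9  93.5 191.7]
top mahogany 0.6 [ 0.701  0.047 -0.006] g [-195.2  331.4  104.7]
wrist ebony 0.55 [0.544 0.383 0.162] g [40.6 -0.8 90.2]
wrist rosewood 0.93 [0.537 0.346 0.034] g [ 38.2  92.6 185.9]
3 [0.544 0.224 0.232] [0.   0.81 1.06 0.44 2.17 1.61] 0.0 dq 0.06
7 [0.525 0.114 0.235] [-0.1   0.75  1.13  0.2   2.2   1.44] 0.0 dq 0.06
11 [0.515 0.003 0.249] [-0.2   0.72  1.15 -0.06  2.22  1.26] 0.0 dq 0.06
15 [ 0.514 -0.107  0.274] [-0.29  0.72  1.09 -0.31  2.23  1.08] 0.0 dq 0.06
19 [ 0.521 -0.213  0.31 ] [-0.38  0.75  0.97 -0.55  2.22  0.89] 0.0 dq 0.06
20 d [-0.18  0.87  0.3 ] w [ 0.05 -0.03  0.17] total mm [-252.1  445.5  208.6] deg [ 9.5 -5.6 34.3]
```

```bash
python3 - <<'E'
from h import *
s=now();p0=np.array(s['tool_pos']);T0=Ro.from_quat(s['ee_rot']).as_matrix()
path(p0+[0,-.05,.12],T0,5)
p,T=tool(*panblank(0,.008,.285),PHI,.040,.089)
steps(p,T,16,p0+[0,-.05,.12],T0); print(p,bestik(p,T,0))
E
```

```text
t 23.6 q [0.1  0.84 0.99 0.67 2.12 1.77] p [0.5711 0.3329 0.239 ] gap 0.0353 F [ 0.2  0.3 -4.9]
3 [0.571 0.293 0.335] [0.05 0.82 0.87 0.71 2.27 1.85] 0.0 dq 0.04
5 d [-0.56 -0.09  0.66] w [0. 0. 0.] total mm [-84.  -13.2  98.4] deg [0. 0. 0.]
16 d [-0.14  1.01  0.26] w [ 0.06 -0.04  0.21] total mm [-201.4  428.6  154.6] deg [ 9.5 -5.6 34.3]
[ 0.52318623 -0.21272538  0.37285285] (array([-0.37816348,  0.73451112,  0.87743953, -0.60383726,  2.32108107,
        0.80574308]), np.float64(6.938893903907228e-16))
```

```bash
python3 -m inch '[[[1,-0.65,-0.1,0.76,0,0,0],[1,-0.65,-0.1,0.76,0,0,0],[1,-0.65,-0.1,0.76,0,0,0],[1,-0.65,-0.1,0.76,0,0,0],[1,-0.65,-0.1,0.76,0,0,0],[1,0,0,0,0,0,0],[1,0,0,0,0,0,0],[1,0,0,0,0,0,0]]]' 60
python3 - <<'E'
from h import *
now()
p,T=tool(*panblank(0,.008,.285),PHI,.040,.089)
path(p,T,16)
E
```

```text
time: 24.6
tool_pos: [0.5709, 0.2748, 0.3771]
ee_rot: [-0.317, -0.191, 0.91, 0.187]
wrist_force: [-0.1, 0.2, -3.8]
finger_gap: 0.0355
t 24.6 q [0.03 0.7  0.95 0.71 2.31 1.86] p [0.5709 0.2748 0.3771] gap 0.0355 F [-0.1  0.2 -3.8]
3 [0.541 0.156 0.354] [-0.07  0.71  0.97  0.4   2.39  1.61] 0.0 dq 0.09
7 [0.523 0.034 0.345] [-0.18  0.67  1.03  0.05  2.4   1.33] 0.0 dq 0.09
11 [ 0.517 -0.09   0.351] [-0.28  0.68  1.   -0.3   2.37  1.06] 0.0 dq 0.08
15 [ 0.523 -0.213  0.373] [-0.38  0.73  0.88 -0.6   2.32  0.81] 0.0 dq 0.07
16 d [-0.12  1.    0.23] w [ 0.06 -0.03  0.21] total mm [-188.4  430.2  139.3] deg [ 9.5 -5.5 34.3]
```

```bash
python3 -m inch '[[[1,-0.17,1,0.29,0.06,-0.03,0.21],[1,-0.17,1,0.29,0.06,-0.03,0.21],[1,-0.17,1,0.29,0.06,-0.03,0.21],[1,-0.17,1,0.29,0.06,-0.03,0.21],[1,-0.17,1,0.29,0.06,-0.03,0.21],[1,-0.17,1,0.29,0.06,-0.03,0.21],[1,-0.17,1,0.29,0.06,-0.03,0.21],[1,-0.17,1,0.29,0.06,-0.03,0.21]]]' 60
python3 -m inch '[[[1,-0.12,1,0.23,0.06,-0.04,0.22],[1,-0.12,1,0.23,0.06,-0.04,0.22],[1,-0.12,1,0.23,0.06,-0.04,0.22],[1,-0.12,1,0.23,0.06,-0.04,0.22],[1,-0.12,1,0.23,0.06,-0.04,0.22],[1,-0.12,1,0.23,0.06,-0.04,0.22],[1,-0.12,1,0.23,0.06,-0.03,0.22],[1,0,0,0,0,0,0]]]' 60
python3 - <<'E'
from h import *
now();g,Rb=inhand()
for n in('side','top'):
  w=eyes.capture(n)
  for th in('ebony','spruce','billet'):
   for d in eyes.place_of(w,th)[:3]:
    X=w['R'].T@(np.array(d['at'])-w['t'])
    if X[2]>.1: print(n,th,round(d['p'],2),X.round(3),'g',((Rb.T@(g-X))*1000).round(1),'pan',(axes(YSC).T@(X-PAN)).round(3))
p,T=tool(*panblank(0,.006,.17),PHI,.040,.089);path(p,T,12)
E
```

```text
time: 25.6
tool_pos: [0.5231, 0.0269, 0.3625]
ee_rot: [-0.315, -0.109, 0.941, 0.061]
wrist_force: [0.6, 0.4, -4.0]
finger_gap: 0.0355
time: 26.6
tool_pos: [0.5207, -0.1887, 0.384]
ee_rot: [-0.303, -0.033, 0.951, -0.055]
wrist_force: [0.4, 0.3, -4.3]
finger_gap: 0.0352
t 26.6 q [-0.36  0.63  0.99 -0.54  2.34  0.86] p [ 0.5207 -0.1887  0.384 ] gap 0.0352 F [ 0.4  0.3 -4.3]
side ebony 0.69 [ 0.481 -0.191  0.294] g [42.2 -0.1 90.6] pan [-0.     0.036  0.294]
side spruce 0.72 [ 0.475 -0.139  0.151] g [ 42.5 -48.2 235.4] pan [0.002 0.088 0.151]
side billet 0.96 [ 0.494 -0.309  0.149] g [ 44.9 123.  232. ] pan [-0.005 -0.083  0.149]
top ebony 0.88 [ 0.484 -0.189  0.293] g [38.8 -2.  92. ] pan [0.003 0.038 0.293]
top billet 0.82 [ 0.493 -0.308  0.147] g [ 45.3 121.8 234.8] pan [-0.006 -0.082  0.147]
3 [ 0.522 -0.196  0.343] [-0.37  0.73  0.94 -0.54  2.29  0.88] 0.0 dq 0.02
7 [ 0.523 -0.205  0.3  ] [-0.37  0.76  0.98 -0.53  2.22  0.91] 0.0 dq 0.02
11 [ 0.523 -0.215  0.258] [-0.38  0.8   1.01 -0.52  2.15  0.94] 0.0 dq 0.02
12 d [ 0.21  0.08 -0.29] w [ 0.   -0.    0.02] total mm [  73.8   31.1 -102.5] deg [ 0.4 -0.4  2.2]
```

```bash
python3 -m inch '[[[1,0,0.34,0,0.01,-0.01,0.07],[1,0,0.34,0,0.01,-0.01,0.07],[1,0,0.34,0,0.01,-0.01,0.08],[1,0.2,0,-0.28,0,0,0],[1,0.38,0,-0.55,0,0,0],[1,0.38,0,-0.55,0,0,0],[1,0.38,0,-0.55,0,0,0],[1,0.2,0,-0.28,0,0,0]]]' 60
python3 - <<'E'
from h import *
now();g,Rb=inhand();print('blank est pan',(axes(YSC).T@(g-Rb@[.040,0,.089]-PAN)).round(4),(Ro.from_matrix(axes(YSC).T@Rb).as_rotvec()*57.3).round(2))
p,T=tool(*panblank(0,.006,.17),PHI,.040,.089);path(p,T,4)
E
```

```text
time: 28.0
tool_pos: [0.5247, -0.2177, 0.3014]
ee_rot: [-0.3, -0.025, 0.951, -0.073]
wrist_force: [-0.2, -0.1, -4.0]
finger_gap: 0.0358
t 28.0 q [-0.38  0.71  1.04 -0.55  2.2   0.9 ] p [ 0.5247 -0.2177  0.3014] gap 0.0358 F [-0.2 -0.1 -4. ]
blank est pan [0.0008 0.003  0.2136] [ 0.15 -0.02  0.08]
3 [ 0.523 -0.215  0.258] [-0.38  0.8   1.01 -0.52  2.15  0.94] 0.0 dq 0.02
4 d [ 0.21 -0.03 -0.29] w [ 0. -0.  0.] total mm [ 25.6  -3.1 -35.3] deg [ 0.2 -0.   0. ]
```

```bash
python3 -m inch '[[[1,0.27,0,-0.38,0,0,0],[1,0.27,0,-0.38,0,0,0],[1,0.2,0,-0.28,0,0,0],[1,0.06,0,-0.08,0,0,0],[1,0.06,0,-0.08,0,0,0],[1,0.04,0,-0.055,0,0,0],[1,0.04,0,-0.055,0,0,0],[1,0.04,0,-0.055,0,0,0]]]' 60
python3 -m inch '[[[1,0.04,0,-0.055,0,0,0],[1,0.04,0,-0.055,0,0,0],[1,0.03,0,-0.04,0,0,0],[1,0.03,0,-0.04,0,0,0],[1,0,0,0,0,0,0],[1,0,0,0,0,0,0],[1,0,0,0,0,0,0],[1,0,0,0,0,0,0]]]' 60
python3 - <<'E'
from h import *
now();g,Rb=inhand();print('blank est pan',(axes(YSC).T@(g-Rb@[.040,0,.089]-PAN)).round(4))
E
```

```text
time: 29.0
tool_pos: [0.5247, -0.2181, 0.2534]
ee_rot: [-0.301, -0.024, 0.95, -0.074]
wrist_force: [-0.4, 0.8, -5.3]
finger_gap: 0.0355
time: 30.0
tool_pos: [0.5246, -0.2181, 0.2463]
ee_rot: [-0.301, -0.024, 0.95, -0.074]
wrist_force: [0.0, -0.6, -3.1]
finger_gap: 0.0356
t 30.0 q [-0.38  0.76  1.08 -0.52  2.13  0.95] p [ 0.5246 -0.2181  0.2463] gap 0.0356 F [ 0.  -0.6 -3.1]
blank est pan [0.0008 0.0025 0.1583]
```

```bash
python3 -m inch '[[[1,0.03,0,-0.04,0,0,0],[1,0.03,0,-0.04,0,0,0],[1,0.03,0,-0.04,0,0,0],[1,0.03,0,-0.04,0,0,0],[1,0.03,0,-0.04,0,0,0],[1,0,0,0,0,0,0],[1,0,0,0,0,0,0],[1,0,0,0,0,0,0]]]' 60
python3 -c "
from h import *
now();g,Rb=inhand();print('blank est pan',(axes(YSC).T@(g-Rb@[.040,0,.089]-PAN)).round(4))"
```

```text
time: 31.0
tool_pos: [0.5243, -0.2181, 0.2388]
ee_rot: [-0.301, -0.024, 0.95, -0.074]
wrist_force: [-0.3, -0.1, -4.5]
finger_gap: 0.0356
t 31.0 q [-0.38  0.76  1.08 -0.51  2.12  0.95] p [ 0.5243 -0.2181  0.2388] gap 0.0356 F [-0.3 -0.1 -4.5]
blank est pan [0.0006 0.0025 0.1509]
```

```bash
python3 -m inch '[[[1,0.03,0,-0.04,0,0,0],[1,0.03,0,-0.04,0,0,0],[1,0.03,0,-0.04,0,0,0],[1,0.03,0,-0.04,0,0,0],[1,0.03,0,-0.04,0,0,0],[1,0,0,0,0,0,0],[1,0,0,0,0,0,0],[1,0,0,0,0,0,0]]]' 60
python3 -c "
from h import *
now();g,Rb=inhand();print('blank est pan',(axes(YSC).T@(g-Rb@[.040,0,.089]-PAN)).round(4))"
```

```text
time: 32.0
tool_pos: [0.5241, -0.2182, 0.2314]
ee_rot: [-0.301, -0.024, 0.95, -0.074]
wrist_force: [1.4, 0.2, -2.3]
finger_gap: 0.0357
t 32.0 q [-0.38  0.77  1.09 -0.51  2.11  0.96] p [ 0.5241 -0.2182  0.2314] gap 0.0357 F [ 1.4  0.2 -2.3]
blank est pan [0.0003 0.0025 0.1434]
```

```bash
python3 -m inch '[[[1,0.03,0,-0.04,0,0,0],[1,0.03,0,-0.04,0,0,0],[1,0.03,0,-0.04,0,0,0],[1,0.015,0,-0.02,0,0,0],[1,0,0,0,0,0,0],[1,0,0,0,0,0,0],[1,0,0,0,0,0,0],[1,0,0,0,0,0,0]]]' 60
python3 - <<'E'
from h import *
now();g,Rb=inhand();print('blank est pan',(axes(YSC).T@(g-Rb@[.040,0,.089]-PAN)).round(4))
s=eyes.capture('side');t=eyes.capture('top')
cv2.imwrite('pics/pl.png',np.hstack([cv2.resize(s['color'][90:210,210:370],(480,360),interpolation=cv2.INTER_CUBIC),cv2.resize(rectify(t),(320,360))]))
E
```

```text
time: 33.0
tool_pos: [0.5239, -0.2182, 0.226]
ee_rot: [-0.301, -0.024, 0.95, -0.074]
wrist_force: [2.0, 0.1, 0.9]
finger_gap: 0.0356
t 33.0 q [-0.38  0.77  1.09 -0.51  2.1   0.96] p [ 0.5239 -0.2182  0.226 ] gap 0.0356 F [2.  0.1 0.9]
blank est pan [0.0002 0.0025 0.1381]
```

View pics/pl.png

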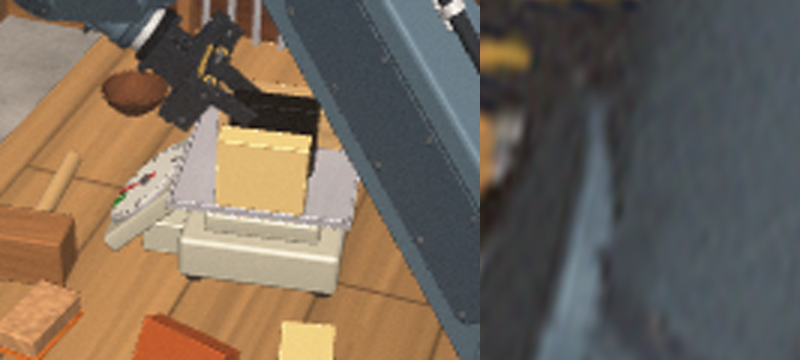

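```bash
python3 -m inch '[[[0.1,0,0,0,0,0,0],[-0.1,0,0,0,0,0,0],[-0.35,0,0,0,0,0,0],[-0.35,0,0,0,0,0,0],[-0.35,-0.3,0,0,0,0,0],[-0.35,-0.6,0,0,0,0,0],[-0.35,-0.9,0,0,0,0,0],[-0.35,-1,0,0,0,0,0]]]' 60
python3 -m inch '[[[-0.35,-0.6,-0.8,0.5,0,0,0],[-0.35,-0.6,-0.8,0.5,0,0,0],[-0.35,-0.4,-0.9,0.6,0,0,0],[-0.35,-0.4,-1,0.6,0,0,0],[-0.35,-0.4,-1,0.6,0,0,0],[-0.35,-0.4,-1,0.6,0,0,0],[-0.35,-0.2,-1,0.2,0,0,0],[-0.35,0,-1,0,0,0,0]]]'
python3 -m inch '[[[-0.35,0,-1,0,0,0,0],[-0.35,0,-1,0,0,0,0],[-0.35,0,-1,0,0,0,0],[-0.35,0,-1,0,0,0,0],[-0.35,0,-1,0,0,0,0],[-0.35,0,0,0,0,0,0],[-0.35,0,0,0,0,0,0],[-0.35,0,0,0,0,0,0]]]'
python3 - <<'E'
from h import *
now()
s=eyes.capture('side');t=eyes.capture('top')
for n,q in(('s',s),('t',t)):
 for th in('ebony','spruce','billet','mahogany','rosewood'):
  for d in eyes.place_of(q,th)[:2]:
    X=q['R'].T@(np.array(d['at'])-q['t']);print(n,th,round(d['p'],2),X.round(3),'pan',(axes(YSC).T@(X-PAN)).round(3))
cv2.imwrite('pics/fin.png',np.hstack([cv2.resize(s['color'][90:270,190:370],(400,400),interpolation=cv2.INTER_CUBIC),rectify(t)]))
E
```

```text
time: 34.1
tool_pos: [0.5926, -0.2074, 0.2752]
ee_rot: [-0.301, -0.024, 0.95, -0.073]
wrist_force: [0.2, -1.0, -0.3]
finger_gap: 0.0593
time: 35.1
tool_pos: [0.5677, 0.0183, 0.4168]
ee_rot: [-0.302, -0.024, 0.95, -0.074]
wrist_force: [-0.9, -0.4, -0.2]
finger_gap: 0.0598
time: 36.1
tool_pos: [0.5454, 0.1636, 0.4151]
ee_rot: [-0.301, -0.023, 0.951, -0.073]
wrist_force: [0.4, 0.6, 0.1]
finger_gap: 0.0594
t 36.1 q [ 0.1   0.7   0.83 -0.07  2.57  1.48] p [0.5454 0.1636 0.4151] gap 0.0594 F [0.4 0.6 0.1]
s ebony 0.72 [ 0.484 -0.222  0.138] pan [-0.002  0.005  0.138]
s spruce 0.73 [ 0.342 -0.042  0.012] pan [-0.115  0.205  0.012]
s spruce 0.57 [ 0.471 -0.137  0.14 ] pan [-0.001  0.091  0.14 ]
s billet 0.9 [ 0.495 -0.309  0.138] pan [-0.004 -0.083  0.138]
s billet 0.32 [ 0.474 -0.133  0.14 ] pan [0.002 0.094 0.14 ]
s mahogany 0.77 [0.476 0.148 0.032] pan [0.047 0.372 0.032]
s rosewood 0.65 [0.537 0.347 0.032] pan [0.138 0.559 0.032]
t ebony 0.72 [ 0.488 -0.225  0.136] pan [0.002 0.002 0.136]
t ebony 0.33 [ 0.488 -0.227  0.138] pan [ 0.002 -0.     0.138]
t spruce 0.76 [ 0.473 -0.135  0.139] pan [0.    0.093 0.139]
t spruce 0.75 [ 0.343 -0.042  0.009] pan [-0.114  0.205  0.009]
t billet 0.69 [0.538 0.347 0.027] pan [0.139 0.559 0.027]
t billet 0.68 [ 0.498 -0.31   0.138] pan [-0.001 -0.084  0.138]
t mahogany 0.69 [0.485 0.144 0.034] pan [0.055 0.366 0.034]
t rosewood 0.66 [0.54  0.346 0.029] pan [0.141 0.558 0.029]
```

View pics/fin.png

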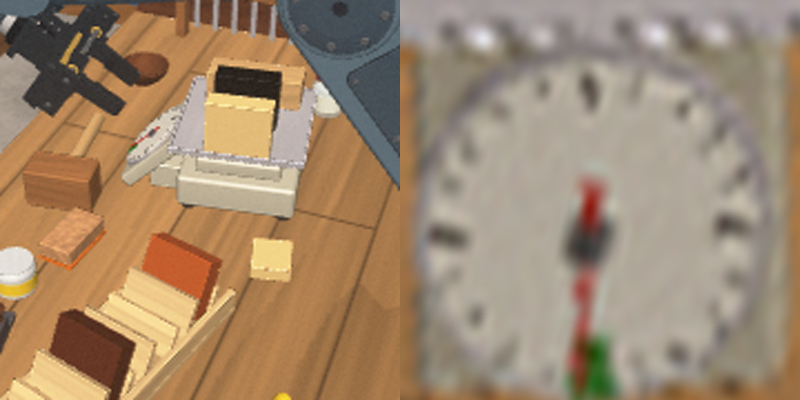

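```bash
python3 - <<'E'
from h import *
for k in range(3):
  i=rectify(eyes.capture('top'),800);h=cv2.cvtColor(i,cv2.COLOR_BGR2HSV)
  g=(h[...,0]>45)&(h[...,0]<80)&(h[...,1]>110);g[:500]=0
  rd=((h[...,0]<9)|(h[...,0]>170))&(h[...,1]>110);rd[:300]=0;rd[:,:200]=0;rd[:,600:]=0
  c=np.array([375,478])
  def ang(m):
    y,x=np.nonzero(m);return np.degrees(np.arctan2(-(x-c[0]),y-c[1])),np.hypot(x-c[0],y-c[1])
  a,R=ang(rd);G,RG=ang(g)
  pts=np.argwhere(rd)[:,::-1].astype(np.float32);v=cv2.fitLine(pts,cv2.DIST_L2,0,.01,.01).ravel()
  print('red',len(a),np.median(a[(R>80)&(a>-40)&(a<40)]).round(1),'line',np.degrees(np.arctan(-v[0]/v[1])).round(1),'green',np.percentile(G,[2,50,98]).round(1))
now()
E
```

```text
red 6106 4.5 line 5.1 green [-8.1 -4.6 -0.2]
red 5887 4.5 line 5.0 green [-8.1 -4.8 -0.6]
red 5997 4.6 line 5.0 green [-7.9 -4.6 -0.4]
t 36.85 q [ 0.11  0.7   0.83 -0.07  2.57  1.48] p [0.5452 0.1645 0.4149] gap 0.0598 F [-0.4  1.1 -0.4]
```

```bash
python3 -c "
from plant import ticket
print(ticket.close_job())"
```

```text
the job is handed in; nothing more can be done
None
```

I made up the bundle and handed it in at about 37 s. The billet, the spruce and the ebony are on the pan, and the pointer rests in the green sector at about 1.025 kg. The job gave no verdict.

- **Choice of blanks:** I read the billet at about 0.41 kg, which called for spruce plus ebony. I took the spruce from the rack and left the small cream piece and the pink one alone. With the spruce on, the dial read about 0.60 kg. I gripped both blanks with the tool tilted 55°, so the gripper's body stayed clear of the neighbouring blanks.
- **Dial:** the pointer stood 4 to 5° past the middle of the sector, against a limit of 9°. It stayed there within about 0.1° over three successive pictures, so the pan looked still.
- **Positions:** the networks put spruce, ebony and billet on the pan at about y = +92, +3 and -83 mm. Mahogany and rosewood were still in their slots. The gripper was well clear of everything, with no wrist force beyond noise.
- **Disagreements:** the measured pan height suggested about 1.06 kg, but its error of about 4 mm is too coarse to weigh by, so I went by the dial. The networks' stray extra hits (the decoys, and blanks mistaken for the billet) I discounted against the pictures.
- **Not measured:** I did not measure the bystanders again at the end. The arm passed above them and no contact force showed.

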